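# Light probe on a tilted pen display

### The job

The pen display on the desk is showing a calibration ring: pick up the one light probe whose foot just fits inside that ring and set its foot on the screen centred in the ring, with the probe square to the tilted screen, pressing gently so that the sprung foot is pushed about half-way in. Touch the screen with nothing but that probe, do not push the screen out of its tilt, and leave the other probes and things on the desk where they are. Finish while still holding the probe pressed there: do not let go or put it down.

Things in the scene. Friction and masses are not known exactly. Their poses are not given: they have to be found in the camera images.
- probe_medium: cordless light probe standing upright on the desk: plain aluminium cylinder 30 mm in diameter (from 24 to 95 mm above its underside) on a black rubber foot disc 44 mm in diameter and 10 mm thick. 150 g (hidden, varies about 30 %), 95 mm tall. Origin: centre of the foot's underside (foot fully out); z up along the cylinder. The three probes differ only in foot diameter; grip the cylinder from above
- probe_small: cordless light probe standing upright on the desk: plain aluminium cylinder 30 mm in diameter (from 24 to 95 mm above its underside) on a black rubber foot disc 34 mm in diameter and 10 mm thick. 150 g (hidden, varies about 30 %), 95 mm tall. Origin: centre of the foot's underside (foot fully out); z up along the cylinder. The three probes differ only in foot diameter; grip the cylinder from above
- probe_large: cordless light probe standing upright on the desk: plain aluminium cylinder 30 mm in diameter (from 24 to 95 mm above its underside) on a black rubber foot disc 54 mm in diameter and 10 mm thick. 150 g (hidden, varies about 30 %), 95 mm tall. Origin: centre of the foot's underside (foot fully out); z up along the cylinder. The three probes differ only in foot diameter; grip the cylinder from above
- contact_medium (a point): centre of the underside of the 44 mm probe's foot, moves with the sprung foot
- foot_medium (a joint): how far the sprung foot of the 44 mm probe is pushed in towards its body, in m: 0 fully out, 0.008 at its stop. The spring takes 2.2 N to start moving and 0.4 N more per mm; it does not sag under the probe's own weight
- mark: ring with a cross in it, black lines shown on the screen: 46 mm inner and 51 mm outer diameter, in one of many places along the screen's long middle line. Origin: its centre, on the screen surface; z is the screen's normal (up and towards the robot), y along the screen's long side, x up the slope (away from the robot)
- screen: pen display panel, 190 x 300 x 10 mm, black bezel and white screen, on a low fixed stand, tilted towards the robot by 6 to 18 degrees on a stiff friction hinge that a gentle push does not move. Origin: on the hinge line, 18 mm under the middle of the screen surface; x up the slope, y along the long side, z the screen's normal
- screen_edge (a point): middle of the panel's upper (far) edge, at the screen surface
- mug: white mug, 80 mm wide, 90 mm tall, handle at its +y; bystander. Origin: centre of the underside
- jar: amber glass jar with a domed lid, 80 mm wide, 72 mm tall; bystander. Origin: centre of the underside
- glasses_case: grey spectacle case, 65 x 160 x 36 mm; bystander. Origin: centre of the underside
- pen_box: dark steel pen box, 30 x 170 x 18 mm, long side along its y; bystander. Origin: centre of the underside
Not all that is in view belongs to the job. What is shaped like the probe_medium but purple is not meant.

How it is judged (in metres and radians):
On the way:
1. the 44 mm probe is lifted clear of the desk in the fingers (height (world z) of probe_medium above 0.03 m and contact force between the fingers and probe_medium above 2 N and contact force between probe_medium and screen below 0.1 N), for 0.2 s.
At the end, for the whole second after the job is handed in: The 44 mm probe is still in the fingers and at rest, the centre of its foot within 6 mm of the ring's centre, its axis within 5 degrees of the screen's normal, its foot pushed in between 1.5 and 6.5 mm of its 8 mm, pressing on the screen with 1.5 to 8 N (distance between contact_medium and mark below 0.006 m and angle between the z axis of probe_medium and the z axis of mark, either way round below 0.09 rad and value of joint foot_medium between 0.0015 and 0.0065 m and contact force between probe_medium and screen between 1.5 and 8 N and contact force between the fingers and probe_medium above 2 N and linear speed of probe_medium below 0.02 m/s); the arm keeps its last pose, push and grip.
It fails at once if the screen is pressed hard (over 15 N) (contact force between probe_medium and screen above 15 N).
It fails at once if the robot itself touches the screen (contact force between any of the arm, the fingers and screen above 1 N).
It fails at once if the screen is pushed out of its tilt (edge moved over 8 mm) (distance of screen_edge from where it was at the start of the episode above 0.008 m).
It fails at once if another probe or bystander touches the screen (contact force between any of probe_small, probe_large, mug, jar, glasses_case, pen_box and screen above 0.5 N).
It fails at once if another probe or a bystander is moved over 20 mm or tipped over (distance of any of probe_small, probe_large, mug, jar, glasses_case, pen_box from where it was at the start of the episode above 0.02 m or angle between any of probe_small, probe_large, mug, jar, glasses_case, pen_box's own z axis and vertical above 0.5 rad).
It also fails if it takes over 35 s, if anything falls off the work surface, if the arm or the gripper's body presses on something with over 40 N, if the wrist force passes 120 N, or if a joint passes its speed limit or range.

### The arm

A 6-joint arm with a two-finger parallel gripper is mounted at the origin on the work surface. World frame = base frame: x ahead of the robot, y to its left, z up, the work surface at z = 0. Lengths are in m, angles in degrees, forces in N, time in s.
With the tool pointing down it reaches from about 0.275 to 0.725 m from the base axis. Payload 5.6 kg.
Tool frame: the origin (TCP) lies at the very end of the fingers, on their centre line; the grasp point (between the pads) lies 19 mm behind it; z points along the fingers, y is the line along which they close (so a half turn about z gives the same grasp; the last joint's range is limited). The gripper opens to 85 mm and grips with 20 to 120 N. Pads are 22 mm wide; open, the fingers measure 114 mm over their backs; the gripper's body (76 mm by 85 mm) begins 54 mm behind the grasp point. The pads swing forward as they close: fully open they stand 13 mm farther back than shut.
Start: joints at [-60.069, 14.616, 6.199, 0, -81.583, -16.306], TCP at [0.13, -0.535, 0.231] pointing down, gripper open.
Joint ranges: [-168.99, 168.99], [-69.2, 112.95], [-62.41, 85.93], [-164.36, 98.24], [-168.68, -3.75], [-174.98, 174.98]. Speed limits (degrees/s): [147.25, 147.25, 180, 180, 180, 180].

### API

Orientations are given as [roll, pitch, yaw] about the fixed x, y, z axes, in that order (R = Rz(yaw) Ry(pitch) Rx(roll)).
In Python, from rig import * gives the robot as it stands.
- The arm moves only by the shell command python3 -m handwheel 'ROWS' [FORCE]. ROWS is text: rows parted by semicolons, each of 7 numbers parted by spaces: the shift along the tool's x, y, z in cm, then the turn, a rotation vector about the tool's x, y, z in rad, then the closure, from 0 (fully open) to 1 (shut). A call has 1 to 10 rows; each row shifts and turns the commanded pose from where the row before left it, along the tool's axes as they then stand; what a row does not reach is not made up. A row lasts 1/8 s, in which the tool goes at most 62.5 mm and 10.7 degrees, less where a joint would pass 70% of its speed; a pose out of reach is approached as far as the arm can. A call is refused whole if a number of a shift passes 6.25 or a number of a turn 0.188, either way. A call with a gripper value outside its range is refused whole. The fingers move at their own pace and stop on an object; FORCE is the grip in N (left out, the last holds). Time passes only in rows, so rows that do not move let the fingers close. It gives the time, the measured TCP pose, the force, the opening and the grip force at its end, in the units of the state.
- get_state(): the state, without advancing time (a new reading comes with each control period).
- camera(name): name is "scene" or "side" or "wrist"; returns a dict with "image" (384x512x3 uint8, red, green, blue), "depth" (384x512 float32, m along the optical axis (not along the pixel's ray), 0 where there is no reading), "fovy" (degrees; the focal length in pixels is half the picture's height over the tangent of half this angle, whatever the lens; pixels are square), "cx", "cy" (the principal point, pixels), "dist_coeffs" ([k1, k2, p1, p2, k3] as OpenCV has them; the pictures are not rectified), "T" (4x4, takes a point from camera to world coordinates); the wrist camera has in their place "T_tool_cam" (4x4, takes a point from camera to tool coordinates, whose origin is the TCP and whose axes are the flange's). Camera axes: x right, y down, z forward; pixel columns grow to the right and rows downward; lengths in m; the calibration is good to about 2 mm. A picture is of the moment at which its call begins: read the wrist's pose just before it.
- close_job(): hands the job in; it is judged then, once.
The state is a dict: "t": time; "q": joint angles; "joint_velocities": joint speeds; "joint_efforts": joint torques, N m; "ee_pos": TCP position; "tool_rot": TCP orientation; "ft_force": force on the tool from outside, world axes, zero at the start; "ft_torque": the same for the moment, N m; "finger_gap": finger opening in m; "finger_force": force on a finger pad.
Only numpy, scipy, OpenCV 4.12 (cv2) and the standard library are available. Lean on these libraries where they do the work, as an engineer would, in place of code of your own. Each camera call takes 0.05 s, during which the arm holds its last target. There are 200 camera calls.

## Working session

There is one attempt and no reset: what is moved stays moved. The work goes in short steps, Python scripts to look and compute and a shell command to move; the robot and the scene stay as the last step left them, time stands still between calls to the robot, and variables do not carry over. Pictures are saved under pics/ and viewed, at most 10 in all, crops included, and the job is handed in when it is done.

```bash
mkdir -p pics
cat > h.py <<'E'
from rig import *
import numpy as np, cv2
from scipy.spatial.transform import Rotation as R
def K(c):
    f=192/np.tan(np.radians(c["fovy"])/2); return np.array([[f,0,c["cx"]],[0,f,c["cy"]],[0,0,1.]])
def Tw(c,s=None):
    if "T" in c: return np.array(c["T"])
    T=np.eye(4); T[:3,:3]=R.from_euler("xyz",s["tool_rot"],degrees=True).as_matrix(); T[:3,3]=s["ee_pos"]
    return T@np.array(c["T_tool_cam"])
def cloud(c,T):
    h,w=c["depth"].shape; u,v=np.meshgrid(np.arange(w),np.arange(h))
    n=cv2.undistortPoints(np.stack([u,v],-1).reshape(-1,1,2).astype(float),K(c),np.array(c["dist_coeffs"])).reshape(h,w,2)
    d=c["depth"][...,None]; P=np.concatenate([n*d,d],-1); return P@T[:3,:3].T+T[:3,3], n
def rays(px,c,T):
    n=cv2.undistortPoints(np.array(px,float).reshape(-1,1,2),K(c),np.array(c["dist_coeffs"])).reshape(-1,2)
    return T[:3,3], np.c_[n,np.ones(len(n))]@T[:3,:3].T
def onplane(px,c,T,p0,nn):
    o,r=rays(px,c,T); return o+r*(((p0-o)@nn)/(r@nn))[:,None]
E
python3 - <<'E'
from h import *
s=get_state(); print(s)
for n in("scene","side","wrist"):
    c=camera(n); cv2.imwrite(f"pics/{n}.png",c["image"][...,::-1]); print(n,c["fovy"],c["cx"],c["cy"],c["dist_coeffs"],Tw(c,s).round(3).tolist())
    np.save(n+".npy",dict(c,s=s),allow_pickle=True)
E
```

```text
{'t': 0.0, 'q': array([-6.00690796e+01,  1.46523458e+01,  6.12965556e+00, -2.79575280e-02,
       -8.15842357e+01, -1.63066299e+01]), 'joint_velocities': array([ 0.01919472, -0.09055701,  0.03506193, -0.10805334, -0.03106999,
       -0.00202433]), 'joint_efforts': array([-1.00872014e-03, -3.86631775e+01,  2.37942713e+01,  5.36564693e+00,
       -6.17680213e-03,  2.24499331e-05]), 'ee_pos': array([ 0.1294933 , -0.53401088,  0.23039322]), 'tool_rot': array([ 1.79889611e+02, -3.48611650e-03, -1.66379824e+02]), 'ft_force': array([-0.1723929 , -0.22995082, -0.580877  ]), 'ft_torque': array([-0.01833817,  0.01671277,  0.05522104]), 'finger_force': 0.0, 'finger_gap': 0.0852536965488364}
scene 43.132676988467 251.7605015541071 193.54539971253791 [-0.06505786  0.          0.          0.          0.        ] [[0.564, 0.503, -0.655, 1.517], [0.826, -0.341, 0.449, -0.661], [0.003, -0.794, -0.608, 0.995], [0.0, 0.0, 0.0, 1.0]]
side 51.84578550681253 257.9683705585307 185.66388953133583 [-0.01592896  0.          0.          0.          0.        ] [[-0.85, -0.407, 0.335, 0.193], [-0.527, 0.637, -0.563, 0.624], [0.016, -0.655, -0.756, 0.92], [0.0, 0.0, 0.0, 1.0]]
wrist 68.08552008034465 251.77503726362943 192.16990266788096 [-0.02679933  0.          0.          0.          0.        ] [[-0.236, 0.924, 0.3, 0.053], [0.972, 0.223, 0.075, -0.554], [0.002, 0.309, -0.951, 0.373], [0.0, 0.0, 0.0, 1.0]]
```

View pics/scene.png

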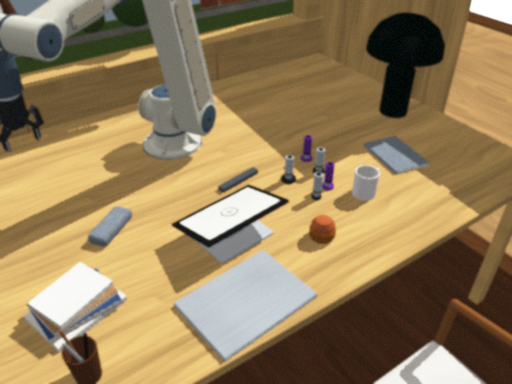

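View pics/side.png

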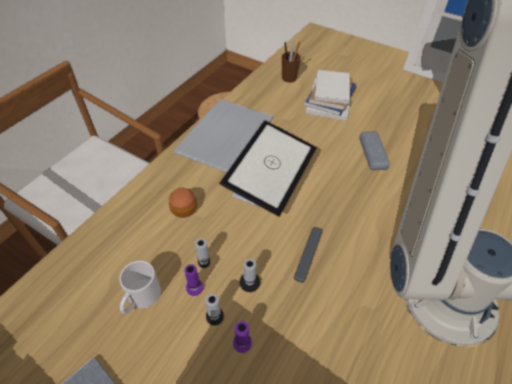

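Scene shows the screen (232,212), pen box (238,180), three silver probes near (289,168), (320,160), (318,186) and two purple ones (307,148), (328,176). Side shows the ring at (272,162). The silver candidates are at (203,250), (250,273) and (214,308). The purple decoys are at (194,280) and (242,337).

Run:
```python
from h import *
c=np.load("side.npy",allow_pickle=True).item(); T=Tw(c); P,n=cloud(c,T)
img=c["image"]; hsv=cv2.cvtColor(img,cv2.COLOR_RGB2HSV)
cv2.imwrite("pics/crop.png",cv2.resize(img[225:360,160:290,::-1],None,fx=4.4,fy=4.4,interpolation=cv2.INTER_CUBIC))
# feet: dark pixels
dark=((hsv[...,2]<70)).astype(np.uint8); 
for name,(u,v) in dict(A=(203,262),B=(250,283),C=(214,318)).items():
    m=np.zeros_like(dark); m[v-14:v+14,u-16:u+17]=dark[v-14:v+14,u-16:u+17]
    k,l,st,ce=cv2.connectedComponentsWithStats(m); i=1+np.argmax(st[1:,4])
    ys,xs=np.where(l==i); 
    W=onplane(np.c_[xs,ys],c,T,np.array([0,0,.01]),np.array([0,0,1.]))
    # width across view direction
    d=W.mean(0)-T[:3,3]; d[2]=0; d/=np.linalg.norm(d); t=np.array([-d[1],d[0],0]); a=W@t; b=W@d
    print(name,st[i],"width",a.max()-a.min(),"near/far",b.min(),b.max(),"lat mid",((a.max()+a.min())/2*t).round(3), W.mean(0).round(3))
    # body top: cloud z .088-.1
# cloud cylinders
Q=(P[...,2]>.085)&(P[...,2]<.105)&(P[...,1]<0.3)&(c["depth"]>0)
k,l,st,ce=cv2.connectedComponentsWithStats(Q.astype(np.uint8))
for i in range(1,k):
    if st[i,4]>15: print("top",ce[i].round(1),st[i,4],P[l==i].mean(0).round(4),P[l==i].max(0).round(3),P[l==i].min(0).round(3),img[l==i].mean(0).round())
# screen plane
m=np.zeros(dark.shape,np.uint8); m[115:215,215:325]=1
w=(hsv[...,2]>170)&(hsv[...,1]<50)&(m>0)&(c["depth"]>0)
k,l,st,ce=cv2.connectedComponentsWithStats(w.astype(np.uint8)); i=1+np.argmax(st[1:,4]); S=P[l==i]
p0=S.mean(0); 
for _ in range(4):
    nn=np.linalg.svd(S-p0,full_matrices=0)[2][2]; r=(S-p0)@nn; S=S[abs(r)<max(.002,2*r.std())]; p0=S.mean(0)
nn*=np.sign(nn[2]); print("screen",p0,nn,"tilt",np.degrees(np.arccos(nn[2])),r.std())
ys,xs=np.where((l!=i)&(dark*0+(hsv[...,2]<150)>0)&(abs(np.arange(512)[None]-272)<16)&(abs(np.arange(384)[:,None]-162)<16))
W=onplane(np.c_[xs,ys],c,T,p0,nn); e=cv2.fitEllipse(np.c_[xs,ys].astype(np.float32)); print("ring",((W.max(0)+W.min(0))/2).round(4),np.ptp(W,0),e)
bl=cv2.findContours(((l==i)).astype(np.uint8),cv2.RETR_EXTERNAL,cv2.CHAIN_APPROX_NONE)[0]; bl=max(bl,key=len)
bx=cv2.boxPoints(cv2.minAreaRect(bl)); ap=cv2.approxPolyDP(bl,8,True)[:,0]; print(onplane(ap,c,T,p0,nn).round(3))
```

```text
A [199 259  11   9  44] width 0.027529242443083413 near/far 0.21944176438545643 0.24110725945166528 lat mid [0.409 0.411 0.   ] [0.57  0.248 0.01 ]
B [240 275  20  17 170] width 0.04802723153314853 near/far 0.02082090289938797 0.06469286228637502 lat mid [0.42  0.268 0.   ] [0.441 0.235 0.01 ]
C [207 310  17  15 134] width 0.03841593280164579 near/far 0.059897614202931625 0.09262379321776731 lat mid [0.41  0.405 0.   ] [0.461 0.352 0.01 ]
top [43.4 21.9] 468 [ 1.8231 -0.2908  0.0948] [ 1.834 -0.071  0.105] [ 1.811 -0.554  0.085] [146. 140. 135.]
top [429.7  53.1] 210 [ 0.3507 -0.9508  0.0952] [ 0.427 -0.939  0.105] [ 0.272 -0.963  0.085] [123. 119. 116.]
top [289.9  57.8] 162 [ 0.7992 -0.6134  0.0945] [ 0.837 -0.575  0.105] [ 0.761 -0.659  0.085] [87. 64. 47.]
top [261.2 163.5] 2238 [ 0.5954 -0.0721  0.095 ] [0.663 0.068 0.105] [ 0.536 -0.24   0.085] [172. 170. 164.]
top [200.8 243.9] 117 [0.5768 0.2443 0.0943] [0.592 0.257 0.099] [0.563 0.227 0.085] [123. 120. 119.]
top [248.9 264.6] 132 [0.4467 0.2295 0.0945] [0.463 0.243 0.099] [0.433 0.213 0.086] [123. 119. 118.]
top [465.8 305.3] 154 [-0.0155  0.0591  0.0949] [0.02  0.067 0.105] [-0.057  0.032  0.085] [152. 148. 140.]
screen [ 0.57266041 -0.08134336  0.08936851] [-0.2352149  -0.02838822  0.97152872] tilt 13.704933516638818 0.0013510177662979857Traceback (most recent call last):
  File "<stdin>", line 30, in <module>
cv2.error: OpenCV(4.12.0) /io/opencv/modules/imgproc/src/shapedescr.cpp:361: error: (-201:Incorrect size of input array) There should be at least 5 points to fit the ellipse in function 'fitEllipseNoDirect'
```

View pics/crop.png

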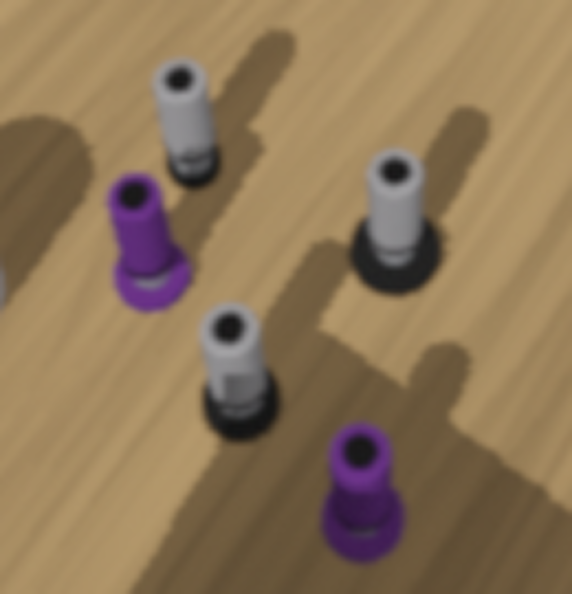

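Medium is C (foot centre at side pixel 214,316): foot widths measure 27/38/48 mm, in the order 34/44/54 mm. A is small, B is large, and the purple ones are decoys.

Run:
```python
from h import *
for nm in("side","scene"):
    c=np.load(nm+".npy",allow_pickle=True).item(); T=Tw(c); P,n=cloud(c,T); img=c["image"]
    Q=(P[...,2]>.075)&(P[...,2]<.105)&(P[...,1]>.1)&(P[...,1]<0.55)&(P[...,0]>.3)&(P[...,0]<.75)&(c["depth"]>0)
    k,l,st,ce=cv2.connectedComponentsWithStats(Q.astype(np.uint8))
    for i in range(1,k):
        p=P[l==i]
        if st[i,4]>10: print(nm,ce[i].round(1),st[i,4],((p.max(0)+p.min(0))/2).round(4),np.ptp(p,0).round(3),img[l==i].mean(0).round())
c=np.load("side.npy",allow_pickle=True).item(); T=Tw(c); img=c["image"]
p0=np.array([.57266,-.08134,.08937]);nn=np.array([-.2352,-.0284,.9715])
g=cv2.cvtColor(img,cv2.COLOR_RGB2GRAY).astype(float); sub=g[146:179,256:289]
print(sub.min(),np.median(sub))
ys,xs=np.where(sub<np.median(sub)-25); W=onplane(np.c_[xs+256,ys+146],c,T,p0,nn); print("ring",((W.max(0)+W.min(0))/2).round(4),np.ptp(W,0).round(4),len(xs))
hsv=cv2.cvtColor(img,cv2.COLOR_RGB2HSV); w=(g>150)&(hsv[...,1]<50); w[:,:215]=0;w[:,325:]=0;w[:115]=0;w[215:]=0
w=cv2.morphologyEx(w.astype(np.uint8),cv2.MORPH_CLOSE,np.ones((3,3)))
bl=max(cv2.findContours(w,cv2.RETR_EXTERNAL,cv2.CHAIN_APPROX_NONE)[0],key=cv2.contourArea)
ap=cv2.approxPolyDP(bl,8,True)[:,0]; W=onplane(ap,c,T,p0,nn);print(ap.tolist(),W.round(4))
s=get_state(); print(s["ee_pos"],s["tool_rot"])
Tt=R.from_euler("xyz",s["tool_rot"],degrees=True).as_matrix(); print(Tt.round(3))
```

```text
side [201.  244.9] 141 [0.5775 0.2421 0.0874] [0.028 0.029 0.023] [125. 122. 121.]
side [248.9 265.7] 160 [0.4482 0.2282 0.0872] [0.03  0.03  0.024] [125. 122. 121.]
side [136.5 278.5] 398 [0.6515 0.3993 0.0839] [0.079 0.098 0.018] [164. 158. 157.]
side [191.  271.2] 164 [0.5545 0.3127 0.0882] [0.029 0.03  0.025] [ 88.  51. 101.]
side [212.5 301.4] 182 [0.4684 0.3469 0.0874] [0.03  0.029 0.023] [121. 119. 118.]
side [241.6 329.4] 179 [0.3786 0.3651 0.0868] [0.027 0.029 0.023] [77. 41. 95.]
scene [307.5 138.6] 62 [0.3814 0.3602 0.0874] [0.036 0.036 0.025] [ 85.  47. 100.]
scene [319.9 151.4] 71 [0.4729 0.3409 0.0868] [0.03  0.032 0.021] [125. 124. 121.]
scene [288.9 159. ] 73 [0.4509 0.2236 0.0865] [0.033 0.028 0.023] [128. 125. 121.]
scene [329.6 165.9] 71 [0.5598 0.3102 0.0871] [0.031 0.031 0.023] [ 90.  50. 103.]
scene [367.1 173. ] 210 [0.6557 0.3951 0.0848] [0.081 0.099 0.02 ] [172. 166. 160.]
scene [317.9 176.3] 80 [0.5802 0.2399 0.0866] [0.035 0.031 0.023] [120. 120. 119.]
141.0 190.0
ring [ 0.5746 -0.0952  0.0895] [0.0501 0.0522 0.0122] 66
[[267, 126], [229, 180], [276, 206], [308, 147]] [[ 0.6596 -0.2079  0.1067]
 [ 0.6308  0.0436  0.1071]
 [ 0.4883  0.028   0.0721]
 [ 0.5208 -0.2268  0.0726]]
[ 0.12951927 -0.53416821  0.23062786] [ 1.79919877e+02 -4.97063466e-03 -1.66376373e+02]
[[-0.972 -0.236 -0.   ]
 [-0.236  0.972  0.001]
 [ 0.     0.001 -1.   ]]
```

```bash
python3 -m handwheel '-3.37 4.83 0 0 0 0 0;-3.37 4.83 0 0 0 0 0;-3.37 4.83 0 0 0 0 0;-3.37 4.83 0 0 0 0 0;-3.37 4.83 0 0 0 0 0;-3.37 4.83 0 0 0 0 0;-3.37 4.83 0 0 0 0 0;-3.37 4.83 0 0 0 0 0' 40
python3 - <<'E'
from h import *
s=get_state();c=camera("wrist");np.save("w0.npy",dict(c,s=s),allow_pickle=True);cv2.imwrite("pics/w0.png",c["image"][...,::-1]);print(s["q"])
E
```

```text
t: 1.15
ee_pos: [0.3006, -0.0937, 0.2314]
tool_rot: [-180.0, 0.1, -166.4]
ft_force: [1.7, 0.4, -0.6]
finger_gap: 0.0852
finger_force: 0.0
[ 1.20613184e+01 -1.35693625e+01 -2.22979775e+01  1.10257947e-03
 -8.12068046e+01 -8.84307959e+01]
```

View pics/w0.png

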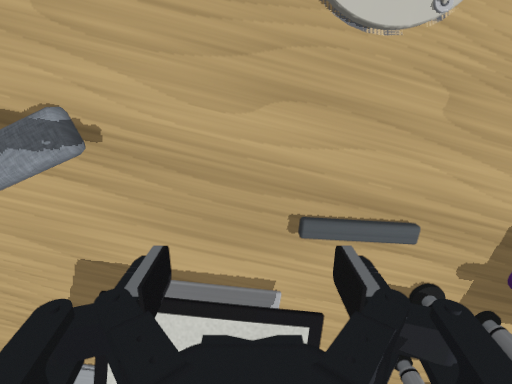

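The wrist view shows the fingers at (160,260) and (350,260), the pen box at (360,230), and the screen's near edge at (240,310). Its view faces the base side, so I continue to a point above the probe.

```bash
python3 -m handwheel '-3.36 4.82 0 0 0 0 0;-3.36 4.82 0 0 0 0 0;-3.36 4.82 0 0 0 0 0;-3.36 4.82 0 0 0 0 0;-3.36 4.82 0 0 0 0 0;-3.36 4.82 0 0 0 0 0;-3.36 4.82 0 0 0 0 0;-3.36 4.82 0 0 0 0 0;0 0 0 0 0 0 0;0 0 0 0 0 0 0' 40
python3 - <<'E'
from h import *
s=get_state();c=camera("wrist");np.save("w1.npy",dict(c,s=s),allow_pickle=True);cv2.imwrite("pics/w1.png",c["image"][...,::-1]);print(s["q"])
T=Tw(c,s);P,n=cloud(c,T)
Q=(P[...,2]>.088)&(P[...,2]<.105)&(c["depth"]>0)&(P[...,1]>0)
k,l,st,ce=cv2.connectedComponentsWithStats(Q.astype(np.uint8))
for i in range(1,k):
    p=P[l==i]
    if st[i,4]>50: print(ce[i].round(1),st[i,4],((p.max(0)+p.min(0))/2).round(4),np.ptp(p,0).round(3),c["image"][l==i].mean(0).round())
E
```

```text
t: 2.45
ee_pos: [0.4708, 0.3423, 0.2307]
tool_rot: [-179.9, -0.1, -166.4]
ft_force: [-0.7, -0.9, 1.0]
finger_gap: 0.0854
finger_force: 0.0
[ 5.14026578e+01  1.83624643e+01  1.12560728e+01  3.44227245e-03
 -8.29712928e+01 -1.27765060e+02]
[296.4  95.6] 837 [0.3805 0.362  0.0933] [0.03  0.029 0.009] [ 92.  55. 113.]
[142.9 132. ] 790 [0.4483 0.2259 0.0934] [0.029 0.03  0.01 ] [126. 127. 128.]
[255.3 181.4] 653 [0.4708 0.3446 0.0929] [0.029 0.029 0.01 ] [126. 126. 127.]
[207.4 247.4] 553 [0.5578 0.3112 0.0929] [0.03 0.03 0.01] [ 91.  53. 111.]
[139.6 248. ] 344 [0.5787 0.2392 0.0928] [0.027 0.025 0.009] [122. 123. 124.]
[253.2 312.7] 354 [0.645  0.388  0.0899] [0.063 0.079 0.004] [194. 191. 190.]
```

View pics/w1.png

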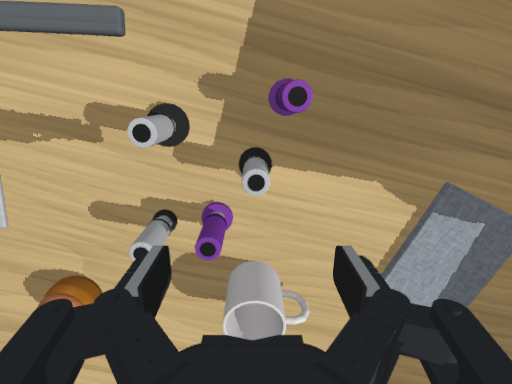

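The medium probe top is at (255,181) with its black foot just above. The purples are at (297,96) and (210,248), and the large one at (143,132). The fingers clear them all, so I descend and grip.

```bash
python3 -m handwheel '0 0.22 3.5 0 0 0 0;0 0 4.5 0 0 0 0;0 0 4.5 0 0 0 0;0 0 3.6 0 0 0 0;0 0 1.5 0 0 0 0;0 0 0 0 0 0 0;0 0 0 0 0 0 1;0 0 0 0 0 0 1;0 0 0 0 0 0 1;0 0 0 0 0 0 1' 40
python3 -m handwheel '0 0 0 0 0 0 1;0 0 0 0 0 0 1;0 0 0 0 0 0 1' 40
```

```text
t: 3.75
ee_pos: [0.4708, 0.3451, 0.0559]
tool_rot: [180.0, 0.1, -166.4]
ft_force: [0.1, 1.0, 1.0]
finger_gap: 0.0292
finger_force: 39.9
t: 4.12
ee_pos: [0.4707, 0.3451, 0.0555]
tool_rot: [180.0, 0.0, -166.4]
ft_force: [-0.3, 0.9, 0.9]
finger_gap: 0.0289
finger_force: 39.9
```

```bash
python3 -m handwheel '0 0 -2 0 0 0 1;0 0 -4 0 0 0 1;0 0 -5 0 0 0 1;0 0 -4 0 0 0 1;0 0 0 0 0 0 1;0 0 0 0 0 0 1' 40
python3 -m handwheel '0.34 -5.6 0 0 0 0 1;0.34 -5.6 0 0 0 0 1;0.34 -5.6 0 0 0 0 1;0.34 -5.6 0 0 0 0 1;0.34 -5.6 0 0 0 0 1;0.34 -5.6 0 0 0 0 1;0.34 -5.6 0 0 0 0 1;0.34 -5.6 0 0.014 -0.119 0 1;0 0 0 0.014 -0.119 0 1;0 0 0 0 0 0 1' 40
python3 - <<'E'
from h import *
s=get_state(); print(s["ee_pos"],s["tool_rot"],s["ft_force"],s["q"],R.from_euler("xyz",s["tool_rot"],degrees=True).as_matrix().round(4))
out=[]
for n in("side","scene"):
    c=camera(n); np.save(n+"2.npy",dict(c,s=s),allow_pickle=True)
    r=(slice(85,235),slice(195,345)) if n=="side" else (slice(140,260),slice(150,310))
    k=4 if n=="side" else 2.5
    out.append(cv2.resize(c["image"][r][...,::-1],(400,400),interpolation=cv2.INTER_CUBIC))
cv2.imwrite("pics/hov.png",np.hstack(out))
E
```

```text
t: 4.88
ee_pos: [0.4696, 0.3442, 0.2036]
tool_rot: [-179.9, -0.2, -166.4]
ft_force: [0.2, -1.2, -2.7]
finger_gap: 0.0288
finger_force: 39.8
t: 6.12
ee_pos: [0.5461, -0.0981, 0.2027]
tool_rot: [-178.5, 13.4, -166.3]
ft_force: [0.5, 0.4, -1.2]
finger_gap: 0.029
finger_force: 40.4
[ 0.54608052 -0.09810495  0.20272022] [-178.46293834   13.37909836 -166.32917565] [ 0.46948818  0.43416318 -1.15744761] [  5.76953635   7.03535552  -8.77845274  -0.34343736 -60.72440046
 -82.14641217] [[-0.9453 -0.2302  0.2311]
 [-0.2299  0.9728  0.0286]
 [-0.2314 -0.0261 -0.9725]]
```

View pics/hov.png

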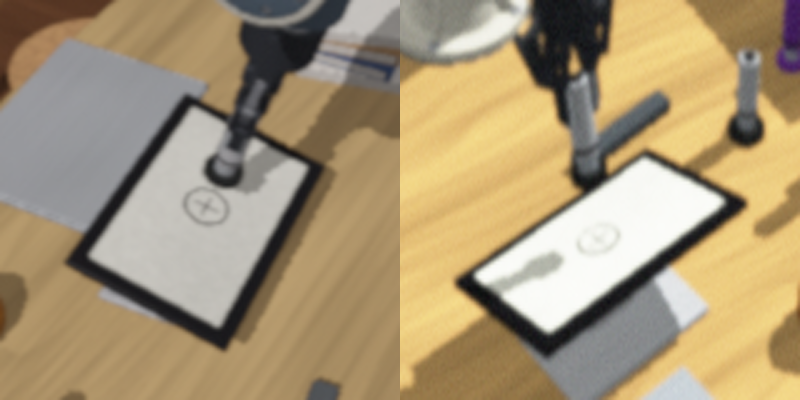

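The probe hangs above the screen. The ring is clear in side at about (273,162) and in scene at about (229,212). Next I fit the ring centre and screen plane from both views.

```bash
cat > m.py <<'E'
from h import *
def go(files):
    A=[];ctr=[]
    for nm,(u,v) in files:
        c=np.load(nm,allow_pickle=True).item(); T=Tw(c); P,n=cloud(c,T); img=c["image"]
        g=cv2.cvtColor(img,cv2.COLOR_RGB2GRAY); hsv=cv2.cvtColor(img,cv2.COLOR_RGB2HSV)
        w=((g>150)&(hsv[...,1]<60)&(c["depth"]>0)&(P[...,2]>.05)&(P[...,2]<.13)).astype(np.uint8)
        k,l,st,ce=cv2.connectedComponentsWithStats(w); i=l[v-30:v+30,u-30:u+30]; i=np.bincount(i[i>0]).argmax()
        S=P[l==i]
        for _ in range(5):
            p0=S.mean(0); nn=np.linalg.svd(S-p0,full_matrices=0)[2][2]; r=abs((S-p0)@nn); S=S[r<max(.002,2.5*r.std())]
        nn*=np.sign(nn[2])
        # ring: rectify onto plane metric image 0.5mm/px
        x=np.array([1,.11,0]); x-=nn*(x@nn); x/=np.linalg.norm(x); y=np.cross(nn,x)
        c0=onplane([(u,v)],c,T,p0,nn)[0]; a=np.arange(-45,45.1,.5)/1000; X,Y=np.meshgrid(a,a)
        W=c0+X[...,None]*x+Y[...,None]*y; C=(W-T[:3,3])@T[:3,:3]
        px=cv2.projectPoints(C.reshape(-1,1,3),np.zeros(3),np.zeros(3),K(c),np.array(c["dist_coeffs"]))[0].reshape(*X.shape,2).astype(np.float32)
        q=cv2.remap(g,px[...,0],px[...,1],cv2.INTER_CUBIC); bg=cv2.medianBlur(q,101 if 0 else 61); D=cv2.subtract(bg,q)
        m=(D>max(10,.35*np.percentile(D,99))).astype(np.uint8)
        k,l,st,ce=cv2.connectedComponentsWithStats(m); j=1+np.argmax(st[1:,4]); 
        cn=max(cv2.findContours((l==j).astype(np.uint8),cv2.RETR_EXTERNAL,cv2.CHAIN_APPROX_NONE)[0],key=len)
        e=cv2.fitEllipse(cn); k=c0+(e[0][0]-90)*.0005*x+(e[0][1]-90)*.0005*y
        print(nm,"n",nn.round(4),"ring",k.round(4),"diam mm",np.array(e[1])*.5,"p0",p0.round(4)); A.append((T[:3,3],(k-T[:3,3])/np.linalg.norm(k-T[:3,3])))
    M=0;b=0
    for o,d in A: Q=np.eye(3)-np.outer(d,d); M=M+Q;b=b+Q@o
    z=np.linalg.solve(M,b); print("tri",z.round(4),[round(np.linalg.norm(np.cross(z-o,d))*1e3,2) for o,d in A])
go([("side2.npy",(273,162)),("scene2.npy",(229,212))])
E
python3 m.py
```

```text
side2.npy n [-0.2362 -0.0289  0.9713] ring [ 0.5745 -0.095   0.0896] diam mm [49.96198654 50.95880508] p0 [ 0.5707 -0.0662  0.0895]
scene2.npy n [-0.238  -0.0269  0.9709] ring [ 0.5864 -0.0862  0.0924] diam mm [20.16639519 38.1087532 ] p0 [ 0.5786 -0.0989  0.0901]
tri [ 0.5779 -0.0883  0.0904] [np.float64(6.65), np.float64(6.65)]
```

```bash
sed -i 's/^        k,l,st,ce=cv2.connectedComponentsWithStats(m); j=.*$/        m=((D>max(6,.22*np.percentile(D,99)))\&(np.hypot(X,Y)<.034)).astype(np.uint8); cv2.imwrite("pics\/dbg_"+nm[:5]+".png",np.hstack([q,m*255]))/; s/^        cn=max(.*$/        cn=cv2.convexHull(cv2.findNonZero(m))/' m.py; python3 m.py; python3 -c "
import cv2,numpy as np
cv2.imwrite('pics/d.png',cv2.resize(np.vstack([cv2.imread('pics/dbg_side2.png'),cv2.imread('pics/dbg_scene.png')]),None,fx=1.6,fy=1.6))"
```

```text
side2.npy n [-0.2362 -0.0289  0.9713] ring [ 0.575  -0.0976  0.0896] diam mm [54.91197586 64.69278717] p0 [ 0.5707 -0.0662  0.0895]
scene2.npy n [-0.238  -0.0269  0.9709] ring [ 0.5749 -0.096   0.0893] diam mm [55.11055756 57.61940384] p0 [ 0.5786 -0.0989  0.0901]
tri [ 0.5751 -0.0967  0.09  ] [np.float64(0.57), np.float64(0.57)]
```

View pics/d.png

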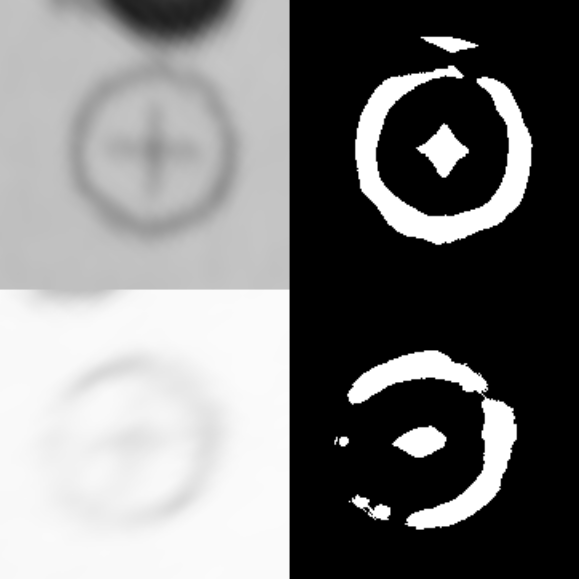

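The ring centre from both views averages (0.575, -0.095, 0.0895). I approach to about 11 mm above it and compare the foot with the ring.

```bash
python3 -m handwheel '-0.1 -0.03 1.8 0 0 0 1;-0.08 -0.04 1.8 0 -0.005 0 1;0 0 1.4 0 0 0 1;0 0 0 0 0 0 1;0 0 0 0 0 0 1;0 0 0 0 0 0 1' 40
python3 - <<'E'
from h import *
s=get_state(); M=R.from_euler("xyz",s["tool_rot"],degrees=True).as_matrix(); f=s["ee_pos"]+.0555*M[:,2]
mk=np.array([.575,-.095,.0895]); print("foot",f,"z",M[:,2],"left in tool",M.T@(mk-f),s["ft_force"])
out=[]
for n,r in(("side",(slice(122,197),slice(235,310))),("scene",(slice(180,240),slice(190,265)))):
    c=camera(n);T=Tw(c);np.save(n+"3.npy",dict(c,s=s),allow_pickle=True)
    C=(np.array([f,mk])-T[:3,3])@T[:3,:3]; print(n,"predicted px foot,mark",cv2.projectPoints(C,np.zeros(3),np.zeros(3),K(c),np.array(c["dist_coeffs"]))[0].reshape(-1,2))
    out.append(cv2.resize(c["image"][r][...,::-1],None,fx=5.3,fy=5.3,interpolation=cv2.INTER_CUBIC))
h=min(o.shape[0] for o in out); h=max(o.shape[0] for o in out); out=[cv2.copyMakeBorder(o,0,h-o.shape[0],0,0,cv2.BORDER_CONSTANT) for o in out]
cv2.imwrite("pics/near.png",np.hstack(out))
E
```

```text
t: 6.98
ee_pos: [0.5637, -0.0959, 0.158]
tool_rot: [-178.3, 14.0, -166.2]
ft_force: [-0.1, 0.6, -1.4]
finger_gap: 0.029
finger_force: 40.4
foot [ 0.57710103 -0.09421789  0.10420025] z [ 0.24163261  0.02969843 -0.96991323] left in tool [0.00571587 0.00014128 0.01372707] [-0.05282763  0.61932969 -1.403883  ]
side predicted px foot,mark [[271.20372637 158.30765189]
 [271.74854264 161.9629677 ]]
scene predicted px foot,mark [[229.68154894 207.59616313]
 [229.19875316 211.21330866]]
```

View pics/near.png

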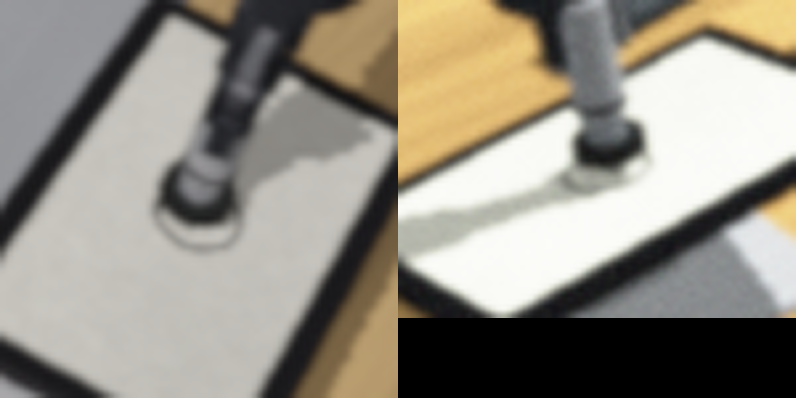

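Side shows the foot at (273,160) overlapping the ring's upper part. Kinematics agrees that about 5.7 mm along tool x is left. I correct that and come closer.

```bash
python3 -m handwheel '0.3 0 0.4 0 0 0 1;0.27 0 0.5 0 0.004 0 1;0 0 0 0 0 0 1;0 0 0 0 0 0 1;0 0 0 0 0 0 1' 40
cat > near.py <<'E'
from h import *
import sys
s=get_state(); M=R.from_euler("xyz",s["tool_rot"],degrees=True).as_matrix(); f=s["ee_pos"]+.0555*M[:,2]
mk=np.array([.575,-.095,.0895]); print("foot",f,"z",M[:,2],"left in tool",M.T@(mk-f),s["ft_force"])
out=[]
for n,r in(("side",(slice(122,197),slice(235,310))),("scene",(slice(180,240),slice(190,265)))):
    c=camera(n);T=Tw(c)
    k=8
    o=cv2.resize(c["image"][r][...,::-1],None,fx=5.3,fy=5.3,interpolation=cv2.INTER_CUBIC); th=np.linspace(0,2*np.pi,73)
    x=np.cross(M[:,1],M[:,2]); 
    W=f+.022*(np.cos(th)[:,None]*M[:,0]+np.sin(th)[:,None]*M[:,1]); C=(W-T[:3,3])@T[:3,:3]
    px=cv2.projectPoints(C,np.zeros(3),np.zeros(3),K(c),np.array(c["dist_coeffs"]))[0].reshape(-1,2)
    for p in px: cv2.circle(o,tuple(int(v) for v in ((p-[r[1].start,r[0].start]+.5)*5.3)),1,(0,0,255),-1)
    out.append(o)
h=max(o.shape[0] for o in out); out=[cv2.copyMakeBorder(o,0,h-o.shape[0],0,0,cv2.BORDER_CONSTANT) for o in out]
cv2.imwrite(sys.argv[1],np.hstack(out))
E
python3 near.py pics/near2.png
```

```text
t: 7.7
ee_pos: [0.5602, -0.0969, 0.1473]
tool_rot: [-178.4, 13.7, -166.2]
ft_force: [-0.7, 0.1, -1.3]
finger_gap: 0.0288
finger_force: 40.4
foot [ 0.57337684 -0.09534397  0.09337435] z [ 0.23694332  0.02880041 -0.97109649] left in tool [-6.92613022e-04  6.52665441e-05  4.15686774e-03] [-0.65886037  0.11422715 -1.26708279]
```

View pics/near2.png

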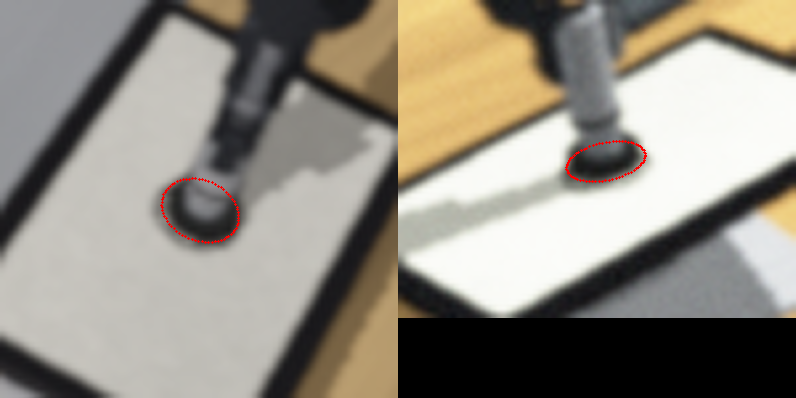

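The foot now sits at side (273,162) and scene (230,210), within about 1 mm of the ring in both. I press in small steps.

```bash
python3 -m handwheel '-0.08 -0.08 0.2 0 0 0 1;0 0 0.2 0 0 0 1;0 0 0.1 0 0 0 1;0 0 0 0 0 0 1;0 0 0 0 0 0 1;0 0 0 0 0 0 1' 40; python3 -m handwheel '0 0 0.1 0 0 0 1;0 0 0 0 0 0 1;0 0 0 0 0 0 1;0 0 0 0 0 0 1' 40
```

```text
t: 8.55
ee_pos: [0.5624, -0.0974, 0.1427]
tool_rot: [-178.4, 13.7, -166.2]
ft_force: [-0.5, -0.2, 1.4]
finger_gap: 0.0294
finger_force: 40.4
t: 9.05
ee_pos: [0.5626, -0.0974, 0.1416]
tool_rot: [-178.4, 13.7, -166.2]
ft_force: [-0.2, 0.7, 2.3]
finger_gap: 0.0292
finger_force: 40.5
```

```bash
for i in 1 2 3 4; do python3 -m handwheel '0 0 0 0 0 0 1' 40 | grep -E "ft_|ee_"; done
python3 near.py pics/near3.png
```

```text
ee_pos: [0.5626, -0.0974, 0.1416]
ft_force: [-0.4, -0.1, 1.9]
ee_pos: [0.5626, -0.0974, 0.1416]
ft_force: [0.4, -0.1, 1.5]
ee_pos: [0.5625, -0.0974, 0.1416]
ft_force: [0.2, -0.1, 1.4]
ee_pos: [0.5626, -0.0974, 0.1415]
ft_force: [-0.7, -0.2, 1.4]
foot [ 0.57569641 -0.09579027  0.08763637] z [ 0.23684737  0.02874766 -0.97112146] left in tool [ 3.19100717e-05  8.78165699e-04 -1.95204046e-03] [-0.66952374 -0.17685048  1.44926744]
```

View pics/near3.png

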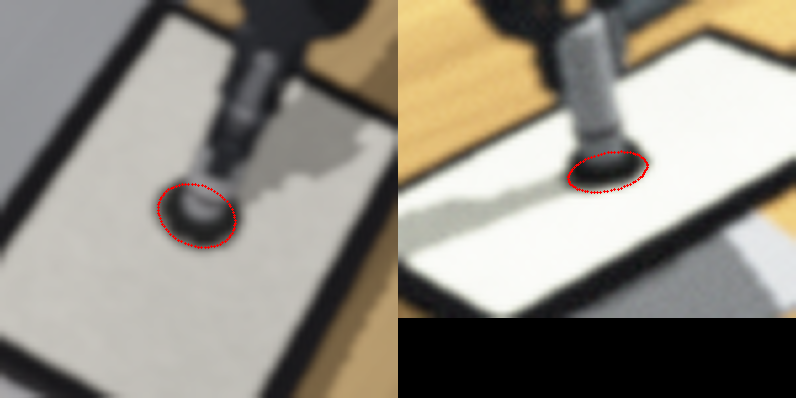

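Force is about 2.9 N and penetration about 1.9 mm, which agree with each other. The foot covers the ring concentrically, at about (272,162) in side. I press 2 mm more.

```bash
python3 -m handwheel '0 0 0.1 0 0 0 1;0 0 0.1 0 0 0 1;0 0 0 0 0 0 1;0 0 0 0 0 0 1' 40; for i in 1 2 3 4; do python3 -m handwheel '0 0 0 0 0 0 1' 40 | grep -E "ft_|ee_"; done
```

```text
t: 10.15
ee_pos: [0.563, -0.0973, 0.1396]
tool_rot: [-178.4, 13.7, -166.2]
ft_force: [-0.5, -0.6, 2.2]
finger_gap: 0.0287
finger_force: 40.7
ee_pos: [0.563, -0.0973, 0.1396]
ft_force: [-0.1, -0.1, 3.4]
ee_pos: [0.563, -0.0973, 0.1396]
ft_force: [0.8, -0.6, 3.2]
ee_pos: [0.563, -0.0973, 0.1396]
ft_force: [0.6, -0.3, 3.3]
ee_pos: [0.5629, -0.0973, 0.1395]
ft_force: [1.4, -0.1, 3.1]
```

Force is about 4.4 N, so the foot is pushed in about 4 mm. I hand the job in.

```bash
python3 -c "
from rig import *
print(close_job())"
```

```text
the job is handed in; nothing more can be done
None
```

I handed in the job with the 44 mm probe still gripped and pressed square on the ring, at about 4.4 N with the foot pushed in about 4 mm and centred to an estimated 2 mm; `close_job()` returned no verdict.

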